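# Shift the specimen lamp one hole over the beetle

### The arm

A 7-joint arm with a two-finger parallel gripper is mounted at the origin on the work surface. World frame = base frame: x ahead of the robot, y to its left, z up, the work surface at z = 0. Lengths are in mm, angles in rad, forces in N, time in s.
With the tool pointing down it reaches from about 400 to 900 mm from the base axis. Payload 5.6 kg.
Tool frame: the origin (TCP) lies midway between the tips of the shut fingers; the grasp point (between the pads) lies 19 mm behind it; z points along the fingers, y is the line along which they close (so a half turn about z gives the same grasp; the last joint's range is limited). The gripper opens to 92 mm and grips with 3 to 60 N. Pads are 20 mm wide; open, the fingers measure 128 mm over their backs; the gripper's body (75 mm by 189 mm) begins 69 mm behind the grasp point.
Start: joints at [-1.162, 0.468, -0.012, 1.603, 0.006, 1.071, -0.056], TCP at [283.822, 584.769, 176.992] pointing down, gripper open.
Joint ranges: [-2.53, 2.53], [-0.31, 2.02], [-1.57, 1.55], [0.28, 2.44], [-1.29, 4.43], [0.15, 1.84], [-2.92, 2.92]. Speed limits (rad/s): [2.57, 2.57, 3.14, 3.14, 3.14, 3.14, 3.14].

### API

Orientations are given as a rotation vector (axis times angle).
In Python, from cell import robot, grip, kin, viewer gives the robot as it stands. Calls block until the motion is done:
- robot.movep(position, orientation): joint-space move of the TCP to a pose.
- robot.servo_line(position, feed=150, rotation=None): straight line of the TCP; rotation=None keeps the orientation; feed is the mean speed in mm/s.
- robot.goto_joints(angles): joint-space move.
- grip(opening, newtons=None): opening from 0.0 (shut) to 1.0 (fully open); newtons is the grip in N (None keeps the last); returns when the fingers have stopped.
- robot.hold(seconds).
- kin.ik(position, orientation): joint angles nearest the present ones, or None.
- robot.observe(): the state.
- viewer.read_camera(name): name is "scene" or "top" or "wrist"; returns the picture (420x560x3 uint8, red, green, blue); there is no depth.
- viewer.camera_info(name): a dict with "camera_matrix" (3x3 intrinsics, pixels), "k1" (the pictures are not rectified: a ray, as slopes to the right and down, at radius r is drawn at 1 + k1 r^2 times it, then the intrinsics apply), "R" (3x3) and "t" (3): a world point X has camera coordinates R X + t. Camera axes: x right, y down, z forward; pixel columns grow to the right and rows downward; lengths in mm; the calibration is good to about 2 mm. A picture is of the moment at which its call begins: read the wrist's pose just before it. camera_info takes no time and is no camera call; for the wrist camera it gives the pose at the moment of the call.
A pose or a line that the arm cannot do raises robot.IKError and nothing moves.
- robot.job_done(): hands the job in; it is judged then, once.
Trained networks look in the newest picture that a camera, given by its name, has taken for a name from the list of things; names that differ only in an ending like _2 or _b are one class to them, and where a whole thing is asked for, a point or a joint stands for the part that bears it (a point fixed in the world has none). Each returns a list of dicts, best first, with "confidence" (0 to 1); they miss things now and then, are a little off and sometimes report something else, mostly with a low value. They report only what shows in the picture. A call takes as long as a camera call. They do not tell look-alikes from the thing itself.
- viewer.silhouettes(name, camera): "mask" (420x560 bool, what is visible of it).
- viewer.pinpoint(name, camera): "at" ([x, y, z] in mm, in the coordinates of the camera as it stood for that picture, good to about 4 mm: a listed point, or the origin of a listed thing).
The state is a dict: "t": time; "joints": joint angles; "joint_velocities": joint speeds; "joint_torque": joint torques, N m; "tcp_pos": TCP position; "tcp_rot": TCP orientation; "contact_force": force on the tool from outside, world axes, zero at the start; "wrist_torque": the same for the moment, N m; "grip_width": opening from 0.0 (shut) to 1.0 (fully open); "grip_force": force on a finger pad.
Only numpy, scipy, OpenCV 4.12 (cv2) and the standard library are available. Lean on these libraries where they do the work, as an engineer would, in place of code of your own. Each camera call takes 0.05 s, during which the arm holds its last target. There are 200 camera calls.

### The job

The spot lamp hangs between two petri dishes; bring it over the dish with the blue beetle. Press the red snap button on its telescoping arm flush, slide the outer tube to the next hole on that side until the button springs fully out and locks it, then let go. Ease the tube along by feel, never forcing it against the button, and leave the dishes and everything else on the bench where they are.

Things in the scene. Friction and masses are not known exactly. Their poses are not given: they have to be found in the camera images.
- lamp_stand: Fixed lamp stand: grey iron foot 200 x 160 x 18 mm, steel column 22 mm thick and 240 mm tall, black cross clamp (50 mm cube, knob to -x) at 200 mm height, and a dark square inner tube running level along the stand's +x, its axis 200 mm above the bench. Origin on the bench at the column's foot, below the tube's axis; +x towards the lamp, z up. The snap button faces the stand's -y.
- lamp_arm: Outer tube and lamp head, one rigid piece that slides only along the stand's x (no turning, no sag), about 63 mm each way, with 3 to 4 N of friction. Square aluminium tube 28 x 28 mm, wall 2 mm, from 70 mm before its origin to 152 mm beyond. Origin on the tube's axis, 200 mm above the bench, level with the starting hole; +x towards the lamp.
- start_hole (a point): Centre of the hole, on the tube's -y face, in which the button stands at the start; it slides with the tube. Holes are about 14 mm wide; the next ones lie 35 to 60 mm from it, differently for each lamp: the one nearer the column meets the button when the tube is pulled out (+x), the one towards the lamp when it is pushed in (-x). In a hole the button locks the tube with under 1 mm of play.
- snap_button: Red round-headed spring button, 12 mm wide, in the fixed inner tube, so it does not slide along: 160 mm from the column's axis, 200 mm above the bench. Origin at its crown: 19 mm to the -y side of the tube's axis when fully out (5 mm proud of the outer tube's face, tube locked), 14 mm when flush, 12 mm when hidden under the tube's wall between holes. Over 30 N along the tube bends it.
- press_point (a point): Point on the tube's axis beside the button, fixed to the stand, 160 mm from the column's axis and 200 mm above the bench. Two fingers can squeeze here across the tube, one on the button, one on the opposite face: 33 mm across, 28 mm when flush. Flush takes 5 N. Leaving a hole with the button flush takes 5 to 14 N along the tube over the first 8 mm, as the hole's edge rides over the round head.
- lamp_light (a point): Centre of the lamp's light opening, facing down, 185 mm beyond the tube's starting hole and 158 mm above the bench; lamp head 54 mm in diameter, carried by the sliding tube.
- beetle_dish: Loose clear petri dish, 60 mm across and 14 mm high, with the blue beetle in it; set down by eye, so that the lamp, locked in the next hole on that side, stands above the dish though up to 22 mm off its centre (the hole decides, not the dish). Origin at the centre of its underside.
- empty_dish: The same dish, empty, on the other side of the lamp. Origin at the centre of its underside.
- tub_a: Clear plastic tub, 96 mm across, 45 mm high; bystander.
- tub_b: Clear plastic tub, 96 mm across, 45 mm high; bystander.
- dish_stack: Stack of four closed petri dishes, 90 mm across, 57 mm high; bystander.
- wash_bottle: Teal wash bottle, 64 mm across, 130 mm high; bystander.
- forceps: Steel forceps 114 mm long lying on the bench; bystander.
Not all that is in view belongs to the job. Leave any yellow look-alike of the beetle_dish alone.

How it is judged (in metres and radians):
On the way, in this order (a step that is already met when the one before it is completed fails the run):
1. the button is pressed flush while the tube is still in its starting hole (y of snap_button in the frame of lamp_stand above -0.0147 m and distance of lamp_arm from where it was at the start of the episode below 0.006 m), for 0.05 s.
2. the tube is sliding between the holes with the button under its wall (y of snap_button in the frame of lamp_stand above -0.013 m and distance of lamp_arm from where it was at the start of the episode above 0.015 m), for 0.05 s.
At the end, for the whole second after the job is handed in: The lamp is at rest with its light opening within 25 mm (seen from above) of the centre of the beetle's dish, so above the dish, the dish has moved less than 8 mm, and the snap button stands out of the next hole by its full height (to within 1.2 mm), locking the tube (y of snap_button in the frame of lamp_stand below -0.0178 m and horizontal distance between lamp_light and beetle_dish below 0.025 m and distance of beetle_dish from where it was at the start of the episode below 0.008 m and linear speed of lamp_arm below 0.01 m/s); the robot touches nothing.
It fails at once if the tube is forced against the snap button (more than 30 N between them) (contact force between snap_button and lamp_arm above 30 N).
It fails at once if a dish is shifted more than 8 mm (distance of any of beetle_dish, empty_dish from where it was at the start of the episode above 0.008 m).
It fails at once if another thing on the bench is shifted more than 15 mm (distance of any of tub_a, tub_b, dish_stack, wash_bottle, forceps from where it was at the start of the episode above 0.015 m).
It also fails if it takes over 38 s, if anything falls off the work surface, if the arm or the gripper's body presses on something with over 40 N, if the wrist force passes 120 N, or if a joint passes its speed limit or range.

## Working session

There is one attempt and no reset: what is moved stays moved. The work goes in short steps, each a Python script; the robot and the scene stay as the last script left them, time stands still between calls to the robot, and variables do not carry over. Pictures are saved under pics/ and viewed, at most 10 in all, crops included, and the job is handed in when it is done.

```bash
ls; mkdir -p pics
cat > h.py <<'E'
import numpy as np, cv2
from cell import robot, grip, kin, viewer
def cam2w(p,info): return np.array(info["R"]).T@(np.array(p)-np.array(info["t"]))
def proj(X,info):
    c=np.array(info["R"])@np.array(X)+np.array(info["t"]); s=c[:2]/c[2]; s=s*(1+info["k1"]*(s@s))
    return (np.array(info["camera_matrix"])@[s[0],s[1],1])[:2]
def ray(px,info,z):
    K=np.array(info["camera_matrix"]); d=np.linalg.solve(K,[px[0],px[1],1])[:2]; s=d.copy()
    for _ in range(20): s=d/(1+info["k1"]*(s@s))
    R=np.array(info["R"]);o=-R.T@np.array(info["t"]);v=R.T@[s[0],s[1],1]
    return o+v*(z-o[2])/v[2]
def snap(cam,fn=None,s=1):
    im=viewer.read_camera(cam); 
    if fn: cv2.imwrite('pics/'+fn,cv2.resize(im[:,:,::-1],None,fx=s,fy=s))
    return im
E
python3 - <<'E'
from h import *
o=robot.observe();print(o)
ims=[]
for c in ["scene","top"]:
    im=snap(c,c+'.png',1.4);i=viewer.camera_info(c);print(c,i)
    for n in ["lamp_stand","lamp_arm","start_hole","snap_button","press_point","lamp_light","beetle_dish","empty_dish","tub_a","dish_stack","wash_bottle","forceps"]:
        for d in viewer.pinpoint(n,c)[:3]:
            w=cam2w(d["at"],i);print(n,round(d["confidence"],2),w.round(0),proj(w,i).round(0))
E
```

```text
pics
{'t': 0.0, 'joints': array([-1.16201742,  0.46840313, -0.0116045 ,  1.60361473,  0.00597617,
        1.07141559, -0.05635037]), 'joint_velocities': array([ 0.00025306, -0.00079563, -0.00081321, -0.00030267, -0.00116765,
        0.00020206, -0.00170525]), 'joint_torque': array([-2.88914325e-04, -5.20564413e+01, -1.26154374e-02, -2.43745780e+01,
       -5.66297479e-02,  1.71654217e-02,  1.60472969e-04]), 'tcp_pos': array([283.54118304, 584.16572196, 176.02725731]), 'tcp_rot': array([-7.03755119e-01, -3.06144149e+00,  2.79672696e-03]), 'contact_force': array([ 0.0575312 ,  0.11908026, -0.11719535]), 'wrist_torque': array([-0.02622198,  0.02477242,  0.00559659]), 'grip_force': 0.0, 'grip_width': 1.0010081623165556}
scene {'camera_matrix': array([[506.44922871,   0.        , 273.34062649],
       [  0.        , 506.44922871, 209.05774746],
       [  0.        ,   0.        ,   1.        ]]), 'k1': 0.0632641388767839, 'R': array([[-0.00849826,  0.9998634 ,  0.01417587],
       [ 0.7998082 ,  0.01530545, -0.60006049],
       [-0.60019549,  0.00623851, -0.79982902]]), 't': array([  -3.6
[... 1238 characters left out ...]
20725309, 1197.3137564 ])}
lamp_stand 0.94 [ 597. -158.    2.] [337. 203.]
lamp_arm 0.83 [617.  -1. 201.] [286. 180.]
lamp_arm 0.65 [ 604. -451.   -4.] [434. 201.]
start_hole 0.85 [628.  -6. 204.] [288. 176.]
snap_button 0.63 [602. 427.  -1.] [142. 201.]
press_point 0.81 [620.   0. 202.] [286. 179.]
lamp_light 0.65 [646. 183. 162.] [216. 173.]
beetle_dish 0.9 [545. 243.   1.] [203. 220.]
beetle_dish 0.86 [752. 192.  -1.] [222. 153.]
empty_dish 0.58 [631. 123.  -4.] [244. 192.]
tub_a 0.93 [602. 428.   0.] [142. 201.]
tub_a 0.76 [443. 492.  -1.] [117. 254.]
dish_stack 0.63 [ 369. -416.    1.] [428. 280.]
wash_bottle 0.79 [ 606. -449.   -3.] [434. 200.]
forceps 0.63 [340. 316.   2.] [175. 290.]
```

View pics/scene.png

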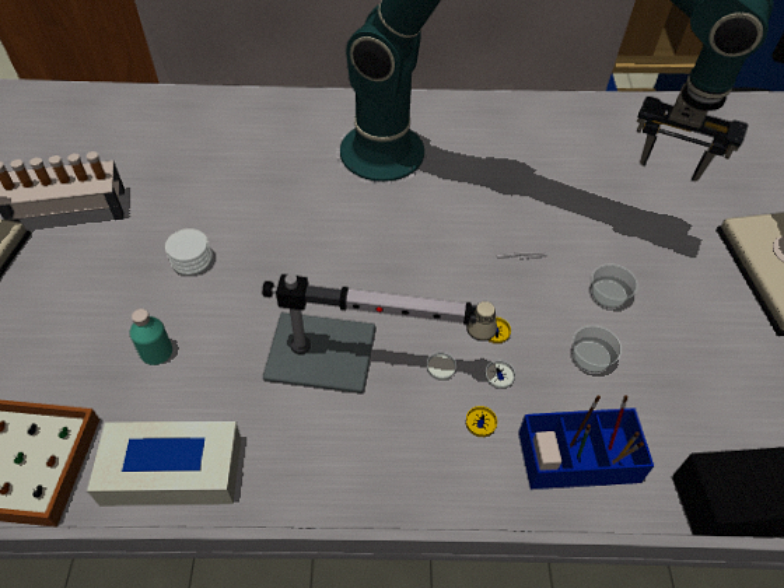

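Run:
```python
import cv2,numpy as np
a=cv2.imread('pics/scene.png')[270:450,350:600];b=cv2.imread('pics/top.png')[170:350,240:490]
cv2.imwrite('pics/crop.png',np.hstack([cv2.resize(a,None,fx=1.6,fy=1.6),cv2.resize(b,None,fx=1.6,fy=1.6)]))
```

```text
(no output)
```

View pics/crop.png

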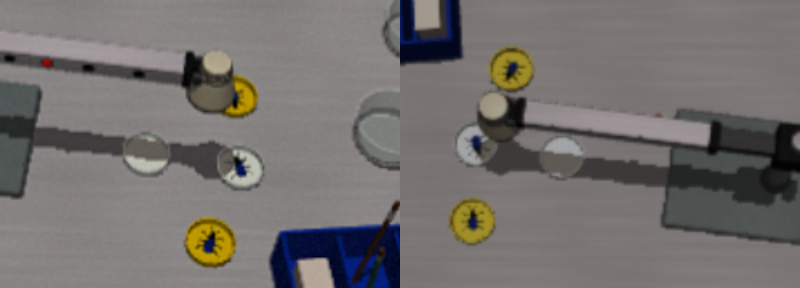

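The tube runs from the clamp (scene 209,209) to the lamp (345,230), and the red button is at (271,221), on the side away from the robot.

Candidates (scene pixels, unscaled):
- **Clear dish with blue beetle (357,267):** this is the match, because it is clear with a blue beetle and lies in line with the tube.
- **Clear empty dish (315,261):** this is the empty_dish.
- **Yellow dishes (344,301) and (357,236):** look-alikes, to be left alone.

The crop confirms the beetle dish is at about world (650,240), beyond the lamp, so the tube has to be pulled out along +x.

```bash
cat >> h.py <<'E'
from scipy.spatial.transform import Rotation as Ro
def down(ux,sgn):  # ux: stand x unit (2), tool y = sgn*stand y
    y=sgn*np.array([-ux[1],ux[0],0]); z=np.array([0,0,-1.]); x=np.cross(y,z)
    return Ro.from_matrix(np.c_[x,y,z]).as_rotvec()
E
python3 - <<'E'
from h import *
i=viewer.camera_info("scene")
im=snap("scene"); hsv=cv2.cvtColor(im,cv2.COLOR_RGB2HSV)
x0,x1,y0,y1=255,290,212,230
h=hsv[y0:y1,x0:x1]; m=((h[...,0]<8)|(h[...,0]>172))&(h[...,1]>130)
ys,xs=np.nonzero(m);c=[xs.mean()+x0,ys.mean()+y0];print('btn px',c,len(xs),ray(c,i,200).round(1))
for n in ["lamp_arm","start_hole"]:
    pass
# dark holes along tube face
g=cv2.cvtColor(im,cv2.COLOR_RGB2GRAY)
for px in [(253.5,219.5),(289,223),(312,226)]:
    x,y=map(int,px);w=g[y-5:y+6,x-6:x+7].astype(float);wt=np.clip(70-w,0,None)
    yy,xx=np.mgrid[y-5:y+6,x-6:x+7];print(px,(ray([(xx*wt).sum()/wt.sum(),(yy*wt).sum()/wt.sum()],i,200)).round(1))
t=np.radians(8.3);ux=np.array([np.sin(t),np.cos(t)])
for s in (1,-1): print(s,kin.ik([619,0,330],down(ux,s)),kin.ik([619,0,181],down(ux,s)))
print(viewer.camera_info("wrist"))
E
```

```text
btn px [np.float64(271.9230769230769), np.float64(220.69230769230768)] 13 [633.    2.6 200. ]
(253.5, 219.5) [626.8 -44.2 200. ]
(289, 223) [638.4  45.1 200. ]
(312, 226) [645.6 100.9 200. ]
1 [ 0.75239598  0.65190601 -1.31729109  1.43372342  0.62837807  1.52867318
  2.46279954] [ 0.76254157  0.83799586 -1.32482972  1.62577916  0.83100749  1.35156547
  2.31357991]
-1 [-0.51935846  0.33089443  0.62123679  1.51935522 -0.19486704  1.35389152
 -0.02668338] [-0.49459609  0.44879322  0.59221456  1.71021628 -0.28001348  1.0681963
  0.04311445]
{'camera_matrix': array([[340.20420555,   0.        , 282.38742877],
       [  0.        , 340.20420555, 205.27312439],
       [  0.        ,   0.        ,   1.        ]]), 'k1': -0.08712827615611195, 'R': array([[ 4.36598188e-01,  8.99656589e-01, -2.11597625e-04],
       [ 8.66416111e-01, -4.20403408e-01,  2.69414358e-01],
       [ 2.42291446e-01, -1.17809152e-01, -9.63024329e-01]]), 't': array([-650.54495896,  -30.70446247,  390.57034058])}
```

Run:
```python
from h import *
t=np.radians(8.3);ux=np.array([np.sin(t),np.cos(t)]);rv=down(ux,-1)
p=robot.observe()["tcp_pos"]; robot.servo_line([p[0],p[1],320],feed=250)
robot.movep([665,-40,290],rv)
i=viewer.camera_info("wrist"); snap("wrist","w1.png",1.4)
for n in ["snap_button","start_hole","press_point","lamp_arm","lamp_light","beetle_dish","lamp_stand"]:
    for d in viewer.pinpoint(n,"wrist")[:2]:
        w=cam2w(d["at"],i);print(n,round(d["confidence"],2),w.round(1),proj(w,i).round(0))
o=robot.observe();print(o["t"],o["tcp_pos"],o["contact_force"])
```

```text
snap_button 0.39 [638.6  -4.6 197.4] [247. 165.]
start_hole 0.81 [635.9  -1.2 195.4] [244. 161.]
start_hole 0.53 [ 368.  -415.6    2.7] [153. 388.]
press_point 0.7 [620.9   1.  200.4] [226. 162.]
lamp_arm 0.76 [614.2  -1.6 200.6] [219. 166.]
lamp_arm 0.34 [ 599.  -161.7   -3.6] [252. 247.]
lamp_stand 0.73 [ 596.9 -157.5   -1.6] [250. 245.]
5.0667 [664.99755475 -39.89917238 289.9981018 ] [-0.04605567 -0.01656636 -0.67190826]
```

View pics/w1.png

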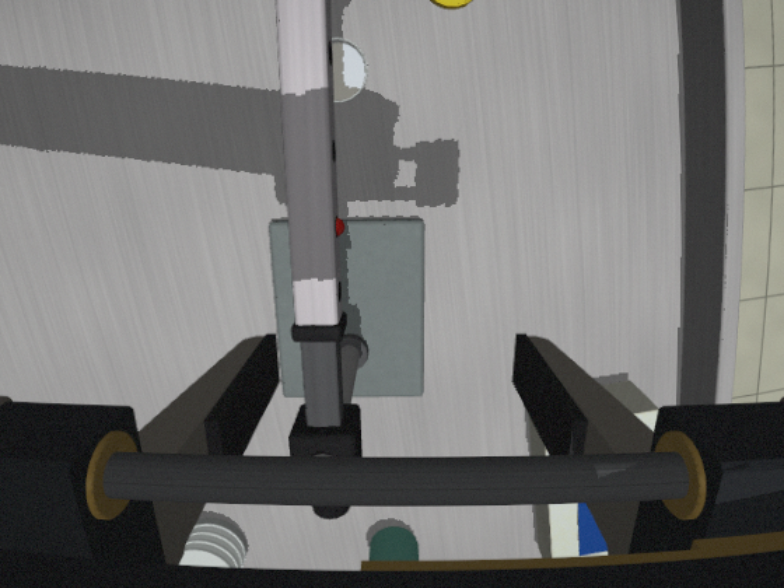

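Wrist view: the red button stands out of the tube's right face at (243,162) unscaled. The next hole towards the column is at (242,207), and the hole on the lamp side is at (239,108). Next I'll get the tube axis from its top edges and refine the button position.

Run:
```python
from h import *
i=viewer.camera_info("wrist"); im=snap("wrist"); hsv=cv2.cvtColor(im,cv2.COLOR_RGB2HSV);g=cv2.cvtColor(im,cv2.COLOR_RGB2GRAY).astype(float)
h=hsv[150:175,225:265]; m=((h[...,0]<8)|(h[...,0]>172))&(h[...,1]>130)
ys,xs=np.nonzero(m);c=[xs.mean()+225,ys.mean()+150];print('btn',c,len(xs),xs.min()+225,xs.max()+225,ys.min()+150,ys.max()+150,ray(c,i,200).round(1))
d=viewer.silhouettes("lamp_arm","wrist")
mk=d[0]["mask"];print(d[0]["confidence"],mk.sum())
L=[];
for r in range(10,225,5):
    if 148<r<178: continue
    xx=np.nonzero(mk[r])[0]
    if len(xx)>10: L.append(ray([xx.min()-.5,r],i,214)[:2])   # left top edge
L=np.array(L); k=np.polyfit(L[:,1],L[:,0],1); 
for _ in range(3):
    e=L[:,0]-np.polyval(k,L[:,1]); ok=abs(e)<2; k=np.polyfit(L[ok,1],L[ok,0],1)
t=np.arctan(k[0]);print('angle',np.degrees(t),'left edge x at y=0',k[1],'axis',k[1]+14/np.cos(t),ok.sum(),len(L),e.std())
def dark(x,y):
    w=g[y-6:y+7,x-4:x+5];wt=np.clip(60-w,0,None);yy,xx=np.mgrid[y-6:y+7,x-4:x+5]
    q=[(xx*wt).sum()/wt.sum(),(yy*wt).sum()/wt.sum()];return q,ray(q,i,200).round(1)
print(dark(242,207),dark(239,108))
```

```text
btn [np.float64(241.89473684210526), np.float64(159.91228070175438)] 57 240 245 154 166 [635.2  -0.7 200. ]
0.84 9083
angle 7.760316451323139 left edge x at y=0 605.5532660511153 axis 619.6826687644457 37 37 0.5387896170341255
([np.float64(242.18857142857144), np.float64(206.392)], array([628.1, -42.4, 200. ])) ([np.float64(237.59952038369303), np.float64(106.94724220623502)], array([639.4,  44.3, 200. ]))
```

```bash
cat >> h.py <<'E'
T=np.radians(8.0);UX=np.array([np.sin(T),np.cos(T),0]);UY=np.array([-np.cos(T),np.sin(T),0]);RV=down(UX[:2],-1)
PP=np.array([619.8,1.5,181.])
def st(tag=''):
    o=robot.observe();f=np.array(o["contact_force"]);d=o["tcp_pos"]-PP
    print(tag,'t%.2f'%o["t"],'F x%.1f y%.1f z%.1f'%(f@UX,f@UY,f[2]),'w%.2f'%(o["grip_width"]*92),'g%.1f'%o["grip_force"],'along%.2f lat%.2f z%.2f'%(d@UX,d@UY,d[2]));return o,f
E
python3 - <<'E'
from h import *
A=PP-2*UX
robot.movep(A+[0,0,70],RV); robot.servo_line(A,feed=120); st('down')
grip(0.40,5); st('40')
grip(0.0,5); robot.hold(.1); st('5N')
grip(0.0,12); robot.hold(.1); st('12N')
snap("wrist","w2.png",1.4)
E
```

```text
down t6.29 F x0.6 y-0.4 z0.6 w92.08 g0.0 along-2.42 lat-0.84 z0.68
40 t7.21 F x-0.4 y0.2 z0.0 w36.70 g0.0 along-2.00 lat0.02 z-0.04
5N t7.97 F x0.5 y-0.3 z0.6 w0.42 g0.0 along-2.01 lat0.01 z-0.01
12N t8.28 F x0.1 y-0.2 z-0.1 w0.77 g0.0 along-1.99 lat-0.03 z0.02
```

View pics/w2.png

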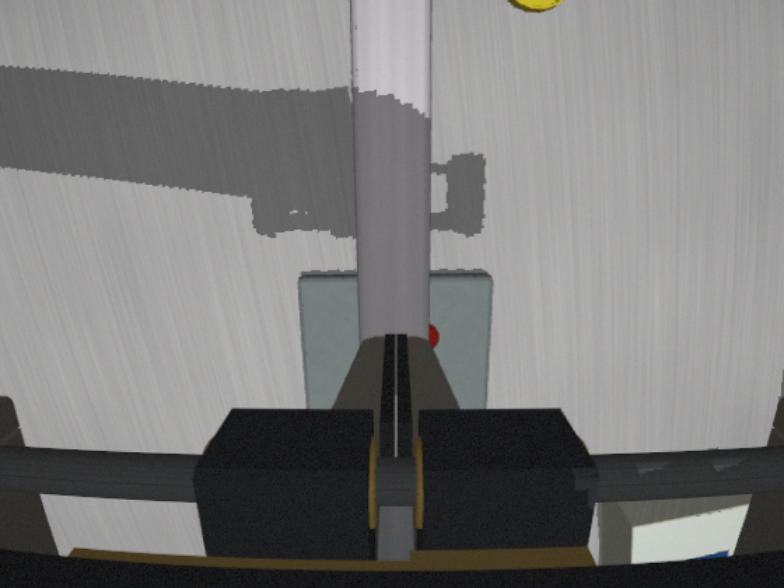

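The fingers shut with nothing between them, so they don't seem to straddle the tube even though the TCP reads 181. I'll compare the projections before going on.

Run:
```python
from h import *
o,f=st(); i=viewer.camera_info("wrist"); p=o["tcp_pos"];print(p, -np.array(i["R"]).T@i["t"])
for dz in (0,19,33,50,88): print(dz,(proj(p+[0,0,dz],i)*1.4).round(0))
for q in [PP+UX*0-UY*19+[0,0,19],PP+UY*14+[0,0,33]-UX*0,PP-UY*14+[0,0,33]]: print((proj(q,i)*1.4).round(0))
snap("scene","s2.png"); im=cv2.imread('pics/s2.png')[120:300,150:400]; cv2.imwrite('pics/s2c.png',cv2.resize(im,None,fx=3,fy=3))
```

```text
t8.33 F x0.4 y0.1 z-0.4 w0.32 g0.0 along-1.99 lat0.00 z-0.01
[ 6.19521432e+02 -4.72521492e-01  1.80989267e+02] [630.52990985  75.13202743 388.27499056]
0 [394. 326.]
19 [394. 341.]
33 [394. 355.]
50 [394. 373.]
88 [394. 432.]
[439. 337.]
[359. 350.]
[430. 350.]
```

View pics/s2c.png

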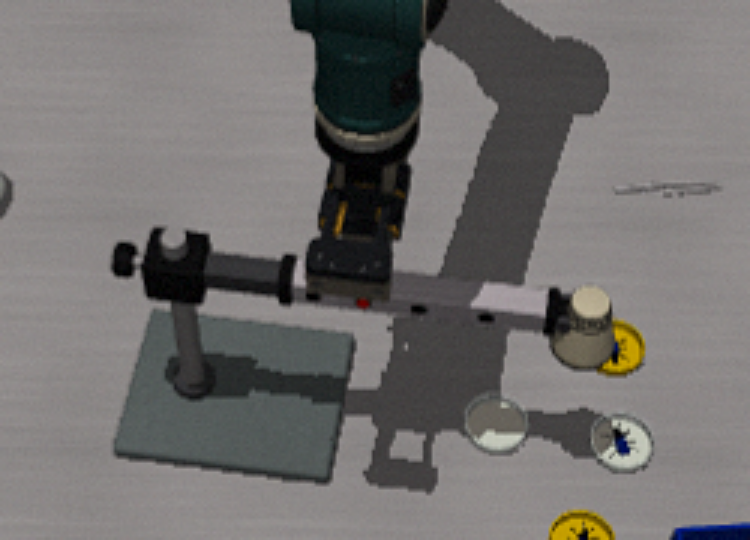

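Run:
```python
from h import *
i=viewer.camera_info("scene");w=viewer.camera_info("wrist"); p=robot.observe()["tcp_pos"]
for dz in (88,124):
    print(dz,[proj(p-UY*94.5+UX*s*37.5+[0,0,dz],i).round(0) for s in (-1,1)],'base', proj(p-UY*94.5+[0,0,dz+60],i).round(0))
for dz in (0,19,36): print(dz,'tip front wrist',(proj(p+UX*10+[0,0,dz],w)*1.4).round(0), 'open corners',[(proj(p+UX*10+s*46*UY+[0,0,dz],w)*1.4).round(0) for s in (1,-1)])
```

```text
88 [array([249., 229.]), array([281., 234.])] base [265. 216.]
124 [array([248., 220.]), array([282., 225.])] base [265. 206.]
0 tip front wrist [394. 305.] open corners [array([294., 305.]), array([495., 305.])]
19 tip front wrist [394. 319.] open corners [array([285., 319.]), array([504., 319.])]
36 tip front wrist [394. 334.] open corners [array([275., 333.]), array([513., 333.])]
```

In the wrist view the fingertips match a point 36 mm above the reported TCP, in both columns and rows. That fits the fingers closing just over the tube without touching it. I'll open, descend 36 mm, and close gently.

Run:
```python
from h import *
grip(0.7,5); A=PP-2*UX
for dz in (-12,-24,-36): robot.servo_line(A+[0,0,dz],feed=80); o,f=st('d%d'%dz)
grip(0.0,4); robot.hold(.1); st('4N')
snap("wrist","w3.png",1.4)
```

```text
d-12 t9.71 F x-0.6 y0.7 z0.2 w64.64 g0.0 along-2.07 lat0.68 z-12.99
d-24 t10.01 F x-0.0 y-0.0 z1.1 w64.75 g0.0 along-2.07 lat0.50 z-24.79
d-36 t10.31 F x-0.1 y0.3 z0.1 w64.53 g0.0 along-2.06 lat0.53 z-36.75
4N t11.09 F x0.0 y-1.3 z1.9 w29.91 g4.0 along-2.00 lat-0.21 z-35.73
```

View pics/w3.png

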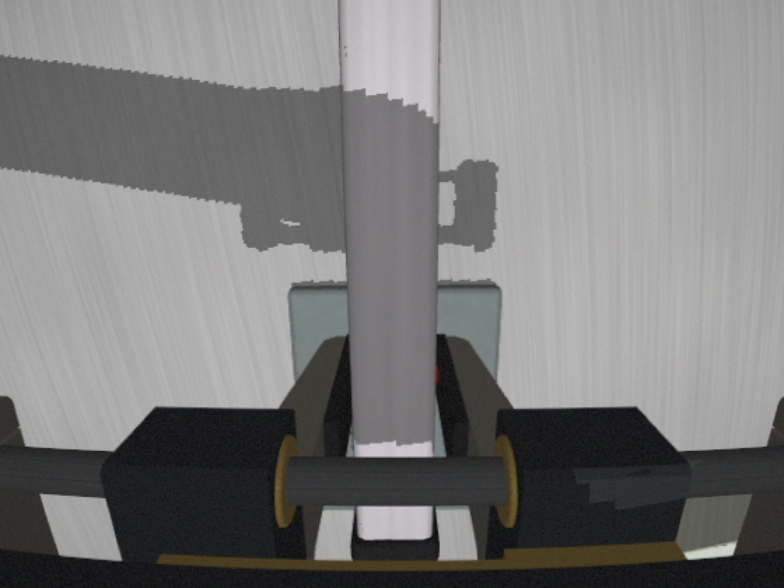

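Run:
```python
from h import *
B=PP-2*UX+[0,0,-36]
grip(0.0,25); robot.hold(.12); st('25N')
mx=0
for k in range(1,13):
    robot.servo_line(B+UX*k,feed=15); o,f=st(k)
    mx=max(mx,-f@UX)
    if -f@UX>24: print('stop');break
    if mx-(-f@UX)>4 and k>8: break
```

```text
25N t11.47 F x-0.8 y3.6 z4.9 w28.01 g25.0 along-2.00 lat0.66 z-35.80
1 t11.72 F x-2.8 y3.5 z4.5 w27.81 g25.0 along-2.00 lat0.68 z-35.78
2 t11.97 F x-3.3 y3.0 z5.7 w27.83 g25.0 along-1.94 lat0.69 z-35.78
3 t12.22 F x-4.6 y3.5 z6.0 w28.17 g25.0 along-1.75 lat0.66 z-35.76
4 t12.47 F x-5.6 y3.0 z5.1 w28.18 g25.0 along-1.18 lat0.69 z-35.80
5 t12.72 F x-6.3 y3.6 z6.7 w27.80 g25.0 along-0.39 lat0.67 z-35.76
6 t12.97 F x-5.3 y3.3 z6.6 w27.42 g25.0 along0.40 lat0.67 z-35.76
7 t13.22 F x-8.1 y2.5 z6.5 w28.17 g25.0 along0.74 lat0.71 z-35.79
8 t13.47 F x-8.5 y2.9 z5.5 w27.95 g25.0 along1.09 lat0.71 z-35.76
9 t13.72 F x-10.1 y2.9 z4.8 w27.73 g25.0 along1.37 lat0.70 z-35.78
10 t13.97 F x-10.5 y2.7 z6.5 w27.65 g25.0 along1.47 lat0.74 z-35.80
11 t14.22 F x-11.8 y4.2 z5.9 w28.03 g25.0 along2.29 lat0.70 z-35.76
12 t14.47 F x-6.5 y3.2 z5.8 w28.02 g25.0 along5.63 lat0.74 z-35.77
```

Run:
```python
from h import *
B=PP-2*UX+[0,0,-36]
for k in (14,16,18): robot.servo_line(B+UX*k,feed=15); st(k)
grip(0.0,15); robot.hold(.05); st('15N')
for k in list(range(21,37,3))+list(range(37,62)):
    robot.servo_line(B+UX*k,feed=30 if k<37 else 15); o,f=st(k)
    if -f@UX>14: print('stop');break
```

```text
14 t14.76 F x-5.5 y4.0 z6.2 w27.92 g25.0 along8.96 lat0.78 z-35.78
16 t15.04 F x-4.3 y3.8 z5.1 w28.11 g25.0 along11.38 lat0.80 z-35.78
18 t15.32 F x-4.7 y3.9 z6.1 w27.83 g25.0 along13.42 lat0.84 z-35.80
15N t15.59 F x-4.1 y4.4 z6.3 w27.72 g15.0 along13.45 lat0.84 z-35.79
21 t15.84 F x-4.6 y3.2 z5.9 w28.14 g15.0 along16.49 lat0.86 z-35.78
24 t16.09 F x-4.9 y3.4 z5.5 w27.94 g15.0 along19.62 lat0.89 z-35.79
27 t16.34 F x-4.9 y4.2 z6.3 w28.32 g15.0 along22.65 lat0.90 z-35.79
30 t16.59 F x-3.5 y5.0 z6.0 w27.57 g15.0 along25.93 lat0.97 z-35.81
33 t16.84 F x-3.3 y3.9 z5.9 w28.17 g15.0 along29.26 lat0.99 z-35.80
36 t17.09 F x-2.6 y3.8 z6.5 w27.92 g15.0 along32.38 lat1.00 z-35.79
37 t17.34 F x-3.7 y4.5 z7.5 w27.96 g15.0 along33.00 lat1.02 z-35.81
38 t17.59 F x-3.0 y4.1 z6.0 w27.80 g15.0 along34.13 lat0.99 z-35.76
39 t17.84 F x-2.0 y5.1 z6.1 w28.07 g15.0 along35.60 lat1.03 z-35.80
40 t18.09 F x0.4 y4.3 z5.9 w27.63 g15.0 along37.65 lat1.06 z-35.80
41 t18.34 F x-0.7 y4.8 z5.9 w27.79 g15.0 along38.93 lat1.09 z-35.81
42 t18.59 F x-1.1 y4.2 z6.5 w28.06 g15.0 along39.25 lat1.07 z-35.78
43 t18.84 F x-1.5 y4.1 z6.7 w27.94 g15.0 along39.80 lat1.09 z-35.80
44 t19.09 F x-2.8 y4.3 z6.5 w28.07 g15.0 along40.62 lat1.08 z-35.78
45 t19.34 F x-2.7 y4.4 z6.0 w27.55 g15.0 along41.12 lat1.10 z-35.78
46 t19.59 F x-5.3 y4.7 z5.7 w27.86 g15.0 along41.16 lat1.10 z-35.82
47 t19.84 F x-6.9 y4.9 z7.1 w27.96 g15.0 along41.24 lat1.12 z-35.79
48 t20.09 F x-7.1 y5.3 z7.7 w28.28 g15.0 along41.33 lat1.12 z-35.80
49 t20.34 F x-10.1 y5.1 z7.0 w28.06 g15.0 along41.42 lat1.15 z-35.82
50 t20.59 F x-10.7 y5.3 z8.0 w27.93 g15.0 along41.46 lat1.16 z-35.81
51 t20.84 F x-12.3 y5.6 z7.5 w27.91 g15.0 along41.55 lat1.15 z-35.81
52 t21.09 F x-13.7 y5.6 z8.0 w28.32 g15.0 along41.63 lat1.19 z-35.84
53 t21.34 F x-15.4 y5.6 z8.3 w28.34 g15.0 along41.72 lat1.17 z-35.86
stop
```

The tube moved easily (force near 0 at 38–40 mm as the button entered the hole), then stopped hard at 43 mm, close to the 42–44 mm I measured to that hole. I'll relax, let go, retreat and check.

Run:
```python
from h import *
B=PP-2*UX+[0,0,-36]
robot.servo_line(B+UX*43,feed=60); st('relax')
grip(0.85); o,f=st('open')
p=np.array(o["tcp_pos"])
robot.servo_line([p[0],p[1],300],feed=120,rotation=RV)
robot.servo_line(PP+[45,-40,110],feed=150)
i=viewer.camera_info("wrist");im=snap("wrist","w4.png",1.4)
h=cv2.cvtColor(im,cv2.COLOR_RGB2HSV); m=((h[...,0]<8)|(h[...,0]>172))&(h[...,1]>130); m[:140]=0;m[180:]=0
ys,xs=np.nonzero(m);print('red',len(xs),xs.mean(),ys.mean(),xs.min(),xs.max(),ys.min(),ys.max())
for c in ("top","scene"):
    j=viewer.camera_info(c); snap(c,c+'4.png')
    for n in ("lamp_light","beetle_dish","empty_dish"):
        for d in viewer.pinpoint(n,c)[:3]: print(c,n,round(d["confidence"],2),cam2w(d["at"],j).round(0))
a=cv2.imread('pics/w4.png')[150:400,250:450];b=cv2.imread('pics/scene4.png')[180:300,220:400]
cv2.imwrite('pics/c4.png',np.hstack([cv2.resize(a,(320,400)),cv2.resize(b,(480,400))]))
st()
```

```text
relax t21.66 F x-3.1 y5.8 z6.2 w27.93 g15.0 along39.38 lat1.10 z-35.87
open t22.52 F x-0.3 y-0.2 z0.1 w78.12 g0.0 along41.00 lat-0.00 z-36.00
red 62 243.0483870967742 162.16129032258064 241 246 156 168
top lamp_light 0.86 [652. 226. 163.]
top beetle_dish 0.87 [755. 194.   0.]
top beetle_dish 0.71 [545. 241.  -3.]
top beetle_dish 0.5 [650. 239.  -2.]
top empty_dish 0.87 [631. 123.  -1.]
top empty_dish 0.64 [ 608. -447.   -4.]
scene lamp_light 0.59 [647. 230. 157.]
scene beetle_dish 0.89 [651. 238.  -1.]
scene beetle_dish 0.71 [743. 193.  -1.]
scene beetle_dish 0.45 [537. 241.  -3.]
scene empty_dish 0.54 [627. 123.   5.]
 t25.16 F x-0.3 y-0.2 z-0.0 w78.11 g0.0 along-32.98 lat-50.07 z110.13
```

View pics/c4.png

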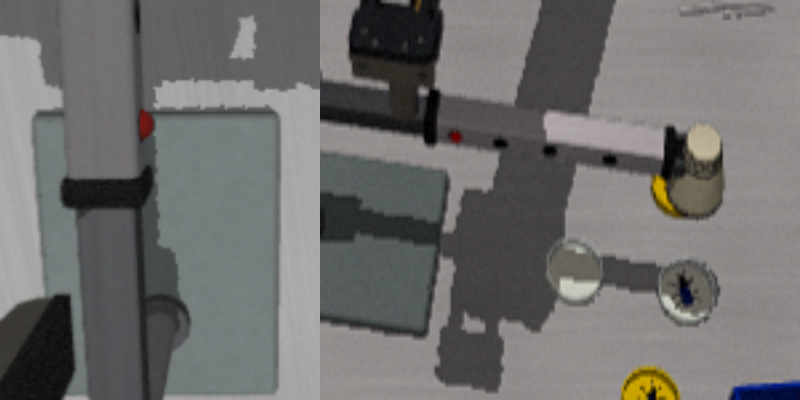

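The button stands fully out of the next hole: 62 red pixels, against 57 when it was locked at the start. The lamp at (649,228) is about 11 mm from the beetle dish at (650,239), and the dishes have not moved. The gripper is clear, so I'm handing in.

```bash
python3 -c "
from h import *
print(robot.job_done())"
```

```text
the job is handed in; nothing more can be done
None
```

The job is handed in at about 25 s of the 38 s allowed: the lamp is locked in the next hole, about 11 mm off the centre of the beetle's dish, with the red button fully out and the gripper clear; no verdict came back.

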